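# Seat the tube stopper through the guard window

## Robot

A 6-joint arm with a two-finger parallel gripper is mounted at the origin on the work surface. World frame = base frame: x ahead of the robot, y to its left, z up, the work surface at z = 0. Lengths are in mm, angles in rad, forces in N, time in s.
With the tool pointing down it reaches from about 350 to 775 mm from the base axis. Payload 7.3 kg.
Tool frame: the origin (TCP) lies at the very end of the fingers, on their centre line; the grasp point (between the pads) lies grip_point_offset behind it (grip_point_offset is the distance from the TCP to the grasp point, in mm); x points along the fingers, z is the direction in which the jaws open and shut, and the axes are right-handed (so a half turn about x gives the same grasp; the last joint's range is limited). The gripper opens to 92 mm and grips with 3 to 60 N. Pads are 19 mm wide; open, the fingers measure 130 mm over their backs; the gripper's body (75 mm by 190 mm) begins 47 mm behind the grasp point.
Start: joints at [-0.146, 0.342, 1.524, -0, 1.275, -0.146], TCP at [525.019, 0.019, 226.741] pointing down, gripper open.
Joint ranges: [-2.53, 2.53], [-0.77, 2.02], [0.04, 2.7], [-1, 4.14], [0.28, 2.66], [-3.11, 3.11]. Speed limits (rad/s): [2.57, 2.57, 3.14, 3.14, 3.14, 3.14].

## Interface

Orientations are given as [roll, pitch, yaw] about the fixed x, y, z axes, in that order (R = Rz(yaw) Ry(pitch) Rx(roll)).
In Python, from plant import * gives the robot as it stands.
- The arm moves only by the tool send_rows, never from a script. Its argument "series" is text: rows parted by semicolons, each of 5 numbers parted by spaces: the gripper's target within -1 to 1 (fully open at 1, half-way at 0, shut at -1), then the shift along the tool's x, y, z in units of 30 mm (1.0 is 30 mm), then the turn about the tool's x in units of 5 degrees (1.0 is 5 degrees). A call has 1 to 8 rows; each row is the pose to reach, as a shift and turn from the pose commanded when the call began, along the tool's axes at that moment; what a row does not reach only later rows make up. A row lasts 1/8 s, in which the tool goes at most 62.5 mm and 10.7 degrees, less where a joint would pass 70% of its speed; a pose out of reach is approached as far as the arm can. A call with a gripper value outside its range is refused whole. The fingers move at their own pace and stop on an object; the grip force is fixed at half the most. Time passes only in rows, so rows that repeat a pose let the fingers close. It gives the time, the measured TCP pose, the force and the opening at its end, in the units of the state.
- get_obs(): the state, without advancing time (a new reading comes with each control period).
- capture(name): name is "scene" or "side" or "wrist"; returns a dict with "pixels" (480x640x3 uint8, red, green, blue), "mtx" (3x3 intrinsics, pixels), "k1" (the pictures are not rectified: a ray, as slopes to the right and down, at radius r is drawn at 1 + k1 r^2 times it, then the intrinsics apply), "R" (3x3) and "t" (3): a world point X has camera coordinates R X + t. Camera axes: x right, y down, z forward; pixel columns grow to the right and rows downward; lengths in mm; the calibration is good to about 2 mm. A picture is of the moment at which its call begins. There is no depth.
- close_job(): hands the job in, once; it reports no verdict.
Trained networks look in a picture, given as the dict that the camera call returned (one of the last four; its "shot" number tells which), for a name from the list of things; names that differ only in an ending like _2 or _b are one class to them, and where a whole thing is asked for, a point or a joint stands for the part that bears it (a point fixed in the world has none). Each returns a list of dicts, best first, with "score" (0 to 1); they miss things now and then, are a little off and sometimes report something else, mostly with a low value. They report only what shows in the picture. A call takes as long as a camera call.
- cut_out(picture, thing): "pixels" (480x640 bool, what is visible of it).
- place_of(picture, thing): "point" ([x, y, z] in mm, in world coordinates, good to about 4 mm: a listed point, or the origin of a listed thing).
The state is a dict: "time": time; "joint_positions": joint angles; "dq": joint speeds; "tau": joint torques, N m; "tool_pos": TCP position; "tcp_rot": TCP orientation; "contact_force": force on the tool from outside, world axes, zero at the start; "moment": the same for the moment, N m; "grip_width": finger opening in mm.
Only numpy, scipy, OpenCV 4.12 (cv2) and the standard library are available. Lean on these libraries where they do the work, as an engineer would, in place of code of your own. Each camera call takes 0.05 s, during which the arm holds its last target.

## Task

One of the two stopper presses holds a tube with a loose stopper; the other is empty. With the fingertips, reach down through the window of the loaded press's guard and press its lever pad fully down to the stop, hold it there for two seconds so that the stopper is seated, then withdraw and leave the lever down. Do not touch the guard frame with any part of the robot; do not touch the empty press, and leave the other things on the bench where they stand.

Things in the scene. Friction and masses are not known exactly. Their poses are not given: they have to be found in the camera images.
- press: The loaded press, a small bench stopper press bolted down: grey base plate 240 x 130 mm, 16 mm thick. Origin on the bench surface below the base, z up, x along the lever from its pad (at x = -60 mm) over the tube nest (x = +30 mm) to its pivot (x = +85 mm, 132 mm up). In its nest an amber glass tube (24 mm wide) stands, plainly seen from the sides, with a dark rubber stopper (31 mm head) under the lever's cross pin. All its parts are carried by it
- guard: the steel guard frame over the pad of the loaded press's lever: a level square ring, 126 x 126 mm outside, 4 mm thick, its top 182 mm above the bench, with a square window 90 x 90 mm, on four corner posts (10 mm thick, centred 55 mm off the window's centre both ways). Origin on the bench below the window's centre, axes as its press
- guard_window (a point): centre of that window, in the plane of the guard's top face (182 mm above the bench); axes as the press
- lever_pad (a point): centre of the top face of the loaded press's lever pad, a black plastic plate 40 mm (along x) x 44 mm (along y), 8 mm thick. It lies about 15 mm below the guard's top when the lever is up and 38 mm below it (144 mm above the bench, under the window's centre) when fully down; nothing else is in the way inside the window
- lever (a joint): lever of the loaded press, hinge angle in rad: 0 fully up, 0.165 fully down against a rigid stop, where its pad lies level. Turns about the pivot, 145 mm from the pad's centre; stiff, about 3 to 5 N down on the pad moves it; no spring, it stays where it is left. At the start it is at 0 to 0.03
- stopper (a joint): how far the stopper has been pushed into the tube (m): 0 loose, 0.009 seated; driven by the lever (0.055 m per rad)
- spare: The empty press, a small bench stopper press bolted down: grey base plate 240 x 130 mm, 16 mm thick. Origin on the bench surface below the base, z up, x along the lever from its pad (at x = -60 mm) over the tube nest (x = +30 mm) to its pivot (x = +85 mm, 132 mm up). Its nest has only an empty white sleeve, no tube and no stopper. It must not be touched
- spare_lever (a joint): lever of the empty press, hinge angle in rad: 0 fully up, 0.165 fully down against a rigid stop, where its pad lies level. Turns about the pivot, 145 mm from the pad's centre; stiff, about 3 to 5 N down on the pad moves it; no spring, it stays where it is left. At the start it is at 0 to 0.03
- bottle: amber bottle, 50 mm wide, 120 mm high, loose; origin under its centre
- jar: jar, 56 mm wide, 65 mm high, loose; origin under its centre
- dish: white dish, 70 mm wide, 22 mm high, loose; origin under its centre
- beaker: glass beaker, 68 mm wide, 90 mm high, loose; origin under its centre
- weight: brass weight, 36 mm wide, 52 mm high, loose; origin under its centre
- tube_stand: grey block 50 x 50 x 30 mm with one stoppered tube, 128 mm high in all, loose; origin under its centre

How it is judged:
By the outcome, as a careful person would: the job done as asked, in the order asked, and still so for the second after the job is handed in, with the robot touching nothing.
It also fails if it takes over 40 s, if anything falls off the work surface, if the arm or the gripper's body presses on something with over 40 N, if the wrist force passes 120 N, or if a joint passes its speed limit or range.

## Working session

There is one attempt and no reset: what is moved stays moved. The work goes in short steps, Python scripts to look and compute and a tool call to move; the robot and the scene stay as the last step left them, time stands still between calls to the robot, and variables do not carry over. Pictures are saved under pics/ and viewed, and the job is handed in when it is done.

Besides the shell and the picture viewer there is one more tool, called by a JSON object that holds its "op" and its "data". send_rows: Moves the arm, as the interface text tells. Its arguments: {"type":"object","properties":{"series":{"type":"string"}},"required":["series"]}

```bash
ls; mkdir -p pics
python3 - <<'E'
from plant import *
import cv2
s=get_obs(); print({k:s[k] for k in ("time","tool_pos","tcp_rot","contact_force","grip_width")})
for n in ("scene","side","wrist"):
    c=capture(n); cv2.imwrite(f"pics/{n}0.png",c["pixels"][:,:,::-1])
    print(n,c["k1"],c["t"])
    for th in ("press","guard","guard_window","lever_pad","spare"):
        try: print(th,[( [round(float(v)) for v in d["point"]],round(d["score"],2)) for d in place_of(c,th)])
        except Exception as e: print(th,e)
E
```

```text
pics
{'time': 0.0, 'tool_pos': array([5.24587037e+02, 7.82513553e-02, 2.26045363e+02]), 'tcp_rot': array([2.99745125, 1.56924778, 2.99745164]), 'contact_force': array([-0.37044769,  0.1944775 , -0.16026288]), 'grip_width': 92.10320431033838}
scene 0.027504736730564385 [-290.73059495 -198.78981994 1586.48931307]
press [([569, -179, 0], 0.8)]
guard []
guard_window [([508, -174, 180], 0.83)]
lever_pad [([508, -168, 165], 0.98)]
spare []
side -0.07062805328221398 [567.73229258 181.9878969  902.35314406]
press [([569, -178, 2], 0.63)]
guard [([509, -169, -5], 0.79), ([662, 4, 0], 0.34)]
guard_window [([507, -168, 183], 0.79), ([510, -169, -5], 0.41)]
lever_pad [([513, -171, 167], 0.82)]
spare [([583, 206, -2], 0.72), ([514, -170, 165], 0.61), ([402, -3, 1], 0.49)]
wrist -0.015844564492644583 [-525.48216647  -31.55231805  389.53740977]
press [([562, -179, 1], 0.7)]
guard [([508, -173, 0], 0.72)]
guard_window []
lever_pad []
spare [([509, -172, 2], 0.32)]
```

View pics/scene0.png

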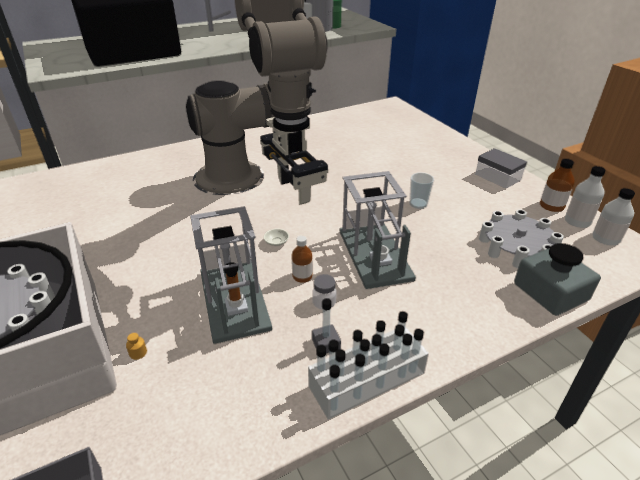

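View pics/side0.png

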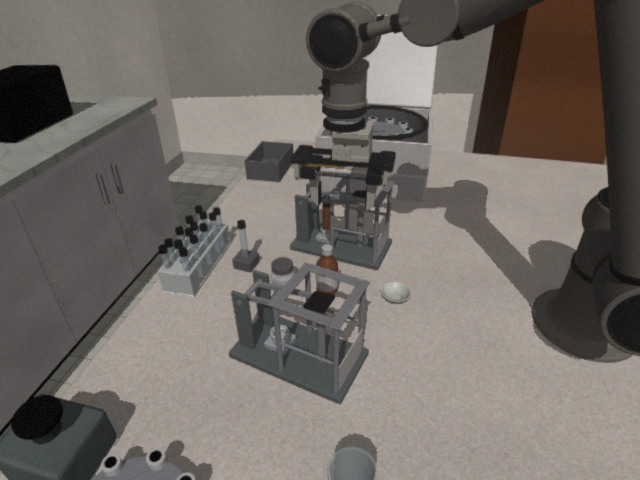

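View pics/wrist0.png

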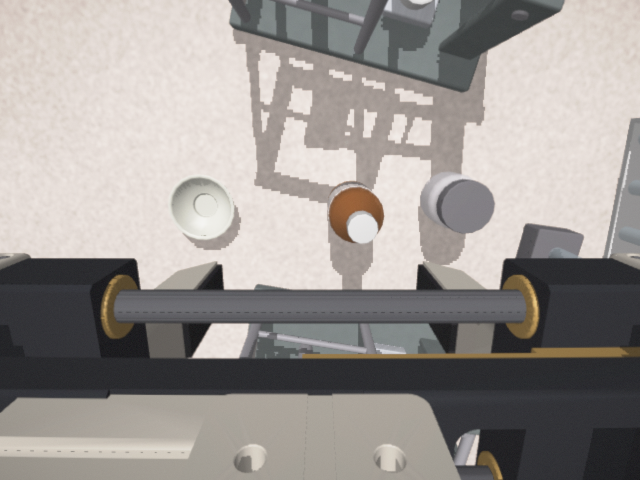

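The amber tube is in the press at the left of the scene picture (235,285), which is y<0, and the networks agree with that. The press at right (375,240) is empty. Next I'll fit the pose by overlaying the guard and base model on the pictures.

```bash
cat > h.py <<'E'
import numpy as np, cv2
def proj(c,X):
    X=np.atleast_2d(X).astype(float)
    p=X@np.array(c["R"]).T+np.array(c["t"]); s=p[:,:2]/p[:,2:]
    s=s*(1+c["k1"]*(s**2).sum(1,keepdims=True)); K=np.array(c["mtx"])
    return s@K[:2,:2].T+K[:2,2]
def model(x,y,yaw): # window centre
    R=np.array([[np.cos(yaw),-np.sin(yaw)],[np.sin(yaw),np.cos(yaw)]])
    def f(P): P=np.array(P,float); return np.c_[P[:,:2]@R.T+[x,y],P[:,2]]
    def sq(h,z,dx=0): return [[dx-h,-h,z],[dx+h,-h,z],[dx+h,h,z],[dx-h,h,z]]
    base=[[60-120,-65,16],[60+120,-65,16],[180,65,16],[-60,65,16]]
    return [f(sq(63,182)),f(sq(45,182)),f(base)]
def draw(c,m,roi,k,name):
    x0,y0,x1,y1=roi
    im=cv2.resize(c["pixels"][y0:y1,x0:x1,::-1],None,fx=k,fy=k,interpolation=cv2.INTER_CUBIC)
    for P,col in zip(m,[(0,0,255),(0,255,0),(255,0,255)]):
        q=np.round((proj(c,P)-[x0,y0]+.5)*k).astype(np.int32)
        cv2.polylines(im,[q],True,col,1)
    cv2.imwrite(name,im)
E
python3 - <<'E'
from plant import *
from h import *
import pickle
a=capture("scene");b=capture("side");pickle.dump((a,b),open("ab.pkl","wb"))
for c in (a,b):
    m=cut_out(c,"guard"); print([(d["score"],d["pixels"].sum(),np.argwhere(d["pixels"]).mean(0)) for d in m])
m=model(508,-171,np.arctan2(-8,61))
draw(a,m,(170,190,290,350),5,"pics/fa.png");draw(b,m,(280,140,420,280),5,"pics/fb.png")
E
```

```text
[(0.6, np.int64(2159), array([244.33441408, 224.65308013]))]
[(0.87, np.int64(1875), array([213.61653333, 360.92853333]))]
```

View pics/fa.png

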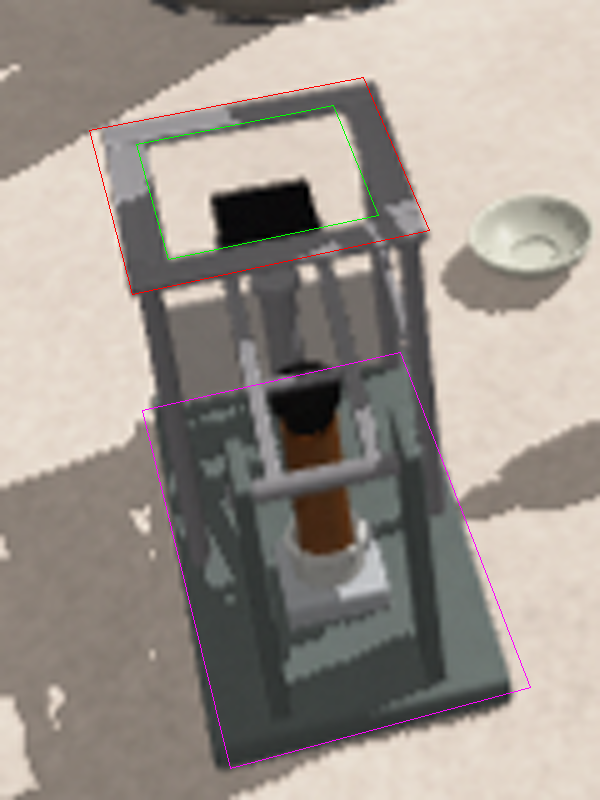

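View pics/fb.png

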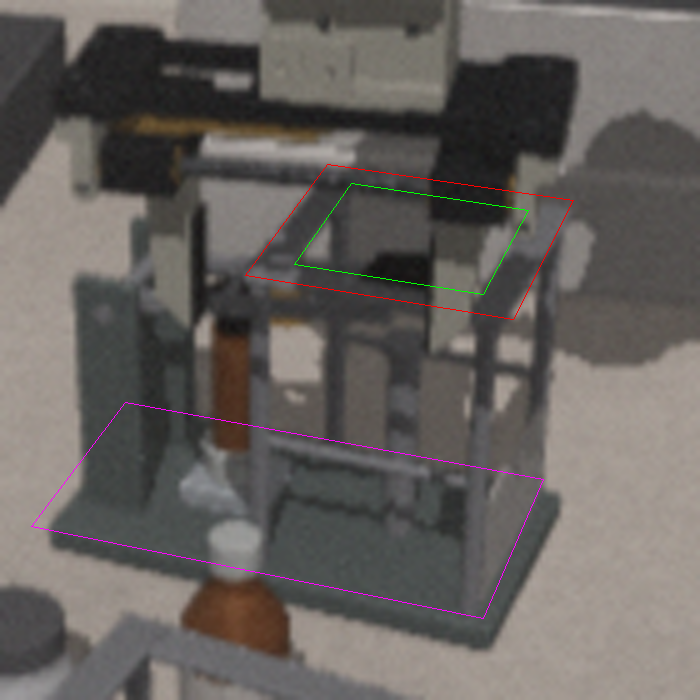

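```bash
cat > fit.py <<'E'
from h import *
import pickle
from scipy.optimize import least_squares
a,b=pickle.load(open("ab.pkl","rb"))
A=[(0,1,(132,293)),(0,2,(428,233)),(0,3,(370,80)),(2,1,(215,742)),(2,2,(511,688)),(2,3,(401,354)),(0,0,(100,133))]
B=[(0,3,(503,315)),(0,0,(570,203)),(2,3,(490,630)),(2,2,(52,532)),(2,0,(560,497))]
def res(p,ex=False):
    m=model(*p[:3]);r=[]
    for c,L,o in ((a,A,(170,190)),(b,B,(280,140))):
        for i,j,q in L: r+=list(proj(c,m[i][j])[0]-(np.array(q)/5-.5+o))
    return np.array(r)
s=least_squares(res,[508,-171,-.13],x_scale=[1,1,.01],loss="soft_l1")
print(s.x,np.degrees(s.x[2])); print(res(s.x).reshape(-1,2).round(1))
for n,sel in (("scene",slice(0,14)),("side",slice(14,None))):
    t=least_squares(lambda p:res(p)[sel],[508,-171,-.13],x_scale=[1,1,.01]); print(n,t.x)
m=model(*s.x)
draw(a,m,(170,190,290,350),5,"pics/ga.png");draw(b,m,(280,140,420,280),5,"pics/gb.png")
E
python3 fit.py
```

```text
[ 5.05402587e+02 -1.69156676e+02 -1.67714513e-01] -9.609333783812435
[[-0.8 -1.3]
 [-0.3 -0.6]
 [ 0.1 -0.9]
 [ 0.1  4.1]
 [ 1.3  0.3]
 [ 1.1 -0.9]
 [-0.7 -2.1]
 [ 1.8  1.6]
 [ 2.3  0.3]
 [-1.6 -1.4]
 [-3.2 -2.2]
 [-1.8 -2.5]]
scene [ 5.04984929e+02 -1.69179646e+02 -1.68685274e-01]
side [ 5.04148397e+02 -1.66322920e+02 -1.63315223e-01]
```

```bash
python3 -c "
import cv2,numpy as np
a=cv2.imread('pics/ga.png')[:700,:];b=cv2.imread('pics/gb.png')
a=cv2.resize(a,(386,450));b=cv2.resize(b,(410,410))
o=np.zeros((450,796,3),np.uint8);o[:,:386]=a;o[:410,386:]=b;cv2.imwrite('pics/gab.png',o)"
```

```text
(no output)
```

View pics/gab.png

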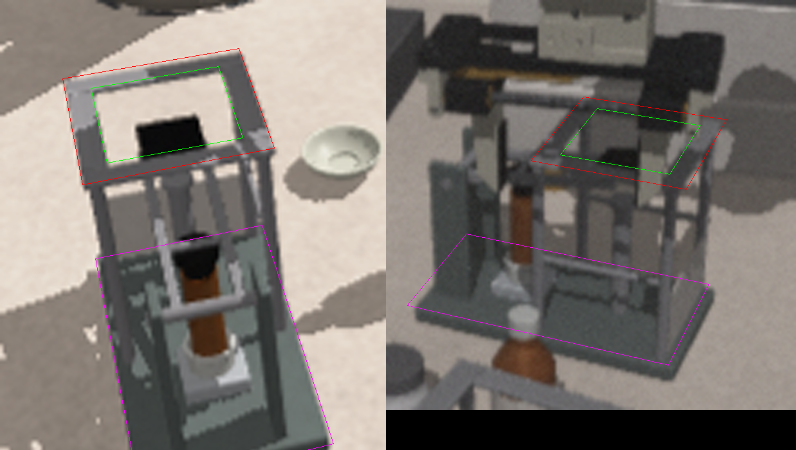

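```bash
cat >> fit.py <<'E'
print("--- free base offset")
def res2(p):
    m=model(*p[:3]); m[2]=m[2]+p[3]*np.array([np.cos(p[2]),np.sin(p[2]),0]); r=[]
    for c,L,o in ((a,A,(170,190)),(b,B,(280,140))):
        for i,j,q in L: r+=list(proj(c,m[i][j])[0]-(np.array(q)/5-.5+o))
    return np.array(r)
s=least_squares(res2,[508,-171,-.13,0],x_scale=[1,1,.01,1],loss="soft_l1");print(s.x,res2(s.x).reshape(-1,2).round(1).tolist())
m=model(*s.x[:3])
draw(a,m[:2],(180,200,270,255),8,"pics/ha.png");draw(b,m[:2],(320,150,410,220),8,"pics/hb.png")
E
python3 fit.py|sed -n '/---/,$p'
python3 - <<'E'
from plant import *
for i in range(2):
  for n in ("scene","side"):
    c=capture(n)
    for th in ("guard_window","lever_pad","guard"):
        print(n,th,[( d["point"],round(d["score"],2)) for d in place_of(c,th)][:1])
E
```

```text
--- free base offset
[ 5.10140055e+02 -1.69879608e+02 -1.67110380e-01 -1.06071790e+01] [[-0.5, 0.1], [0.2, 0.7], [0.5, 0.1], [-0.2, 2.0], [0.8, -1.7], [0.7, -2.3], [-0.5, -1.0], [-0.3, 1.2], [0.4, -0.0], [0.8, -0.9], [-1.2, -1.7], [0.4, -2.0]]
scene guard_window [([508.2, -175.4, 181.1], 0.83)]
scene lever_pad [([514.3, -169.9, 162.2], 0.68)]
scene guard []
side guard_window [([508.8, -169.1, 180.1], 0.68)]
side lever_pad [([514.3, -172.2, 163.5], 0.74)]
side guard [([508.9, -170.9, -1.3], 0.86)]
scene guard_window [([506.8, -173.3, 180.8], 0.95)]
scene lever_pad [([512.2, -166.5, 165.1], 0.56)]
scene guard [([659.7, 5.5, 0.7], 0.51)]
side guard_window [([507.0, -168.6, 181.2], 0.82)]
side lever_pad [([512.2, -170.6, 163.8], 0.86)]
side guard [([507.2, -167.0, -3.9], 0.91)]
```

View pics/ha.png

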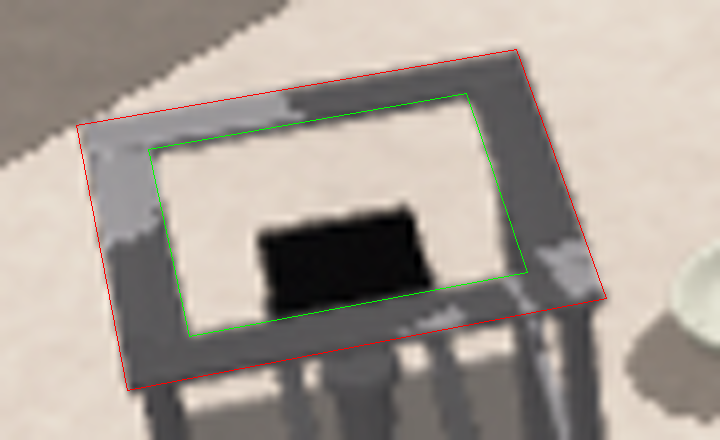

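View pics/hb.png

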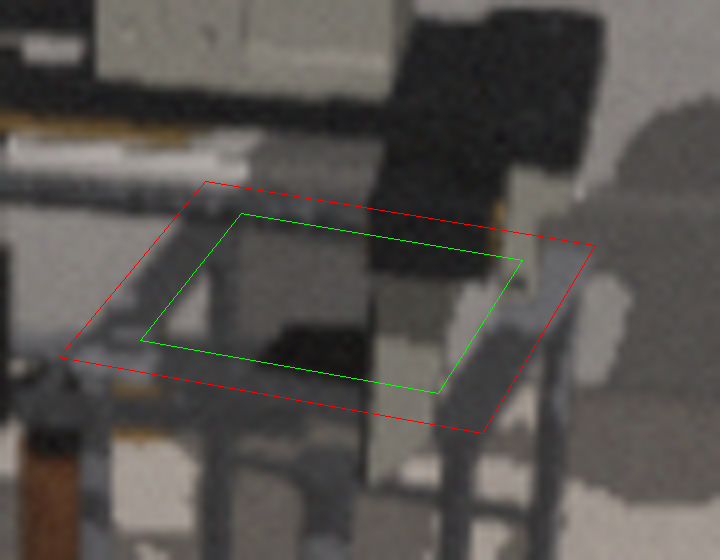

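Run:
```python
import plant
from plant import *
import numpy as np
from scipy.spatial.transform import Rotation as Ro
print([k for k in dir(plant) if k[0]!='_'], globals().get('grip_point_offset'))
s=get_obs();print(s["time"],s["tool_pos"])
R=Ro.from_euler('xyz',s["tcp_rot"]).as_matrix();print(R.round(3))
d=R.T@(np.array([509.5,-169.5,215])-s["tool_pos"])/30;print("shift units",d.round(2))
# turn about tool x to make tool z along +-press x
px=np.array([np.cos(-.167),np.sin(-.167),0]);v=R.T@px
print("turn units",np.degrees(np.arctan2(-v[1],v[2]))/5)
```

```text
['Unreachable', 'capture', 'close_job', 'cut_out', 'get_obs', 'grip_point_offset', 'place_of'] 18.8
1.9 [5.25013702e+02 5.81067375e-03 2.26741436e+02]
[[ 0.  0.  1.]
 [-0.  1. -0.]
 [-1. -0.  0.]]
shift units [ 0.39 -5.65 -0.52]
turn units 1.9133406304597294
```

{"op": "send_rows", "data": {"series": "-1 0 -1.5 -0.15 0.5; -1 0 -3 -0.3 1; -1 0 -4.5 -0.4 1.9; -1 0 -5.65 -0.52 1.9; -1 0 -5.65 -0.52 1.9; -1 0 -5.65 -0.52 1.9; -1 0 -5.65 -0.52 1.9; -1 0 -5.65 -0.52 1.9"}}

```text
time: 2.9
tool_pos: [509.6, -168.6, 226.9]
tcp_rot: [0.332, 1.571, 0.168]
contact_force: [0.6, -0.2, -0.7]
grip_width: 16.2
```

Run:
```python
from plant import *
from h import *
import pickle
from scipy.spatial.transform import Rotation as Ro
s=get_obs();print(s["time"],s["tool_pos"],s["grip_width"],s["contact_force"]);print(Ro.from_euler('xyz',s["tcp_rot"]).as_matrix().round(3))
m=model(509.5,-169.5,-.167)
p=s["tool_pos"]
m=[m[0],m[1],np.array([[p[0],p[1],p[2]],[p[0],p[1],182]])]
a=capture("scene");b=capture("side");w=capture("wrist")
draw(a,m,(170,160,290,260),6,"pics/ia.png");draw(b,m,(300,130,420,230),6,"pics/ib.png");draw(w,m,(0,0,640,480),1,"pics/iw.png")
```

```text
2.9 [ 509.56965963 -168.58179571  226.85169194] 16.17280799059149 [ 0.57773735 -0.16500381 -0.69783329]
[[ 0.     0.164  0.987]
 [ 0.     0.987 -0.164]
 [-1.     0.     0.   ]]
```

View pics/ia.png

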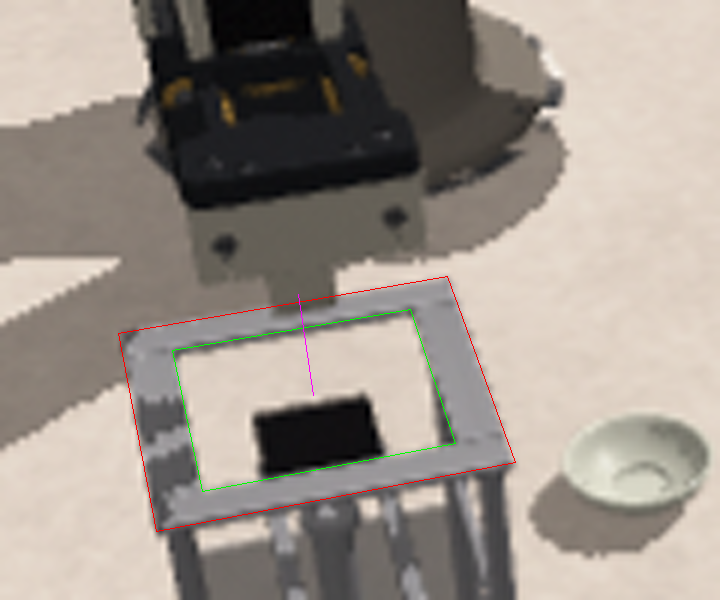

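View pics/ib.png

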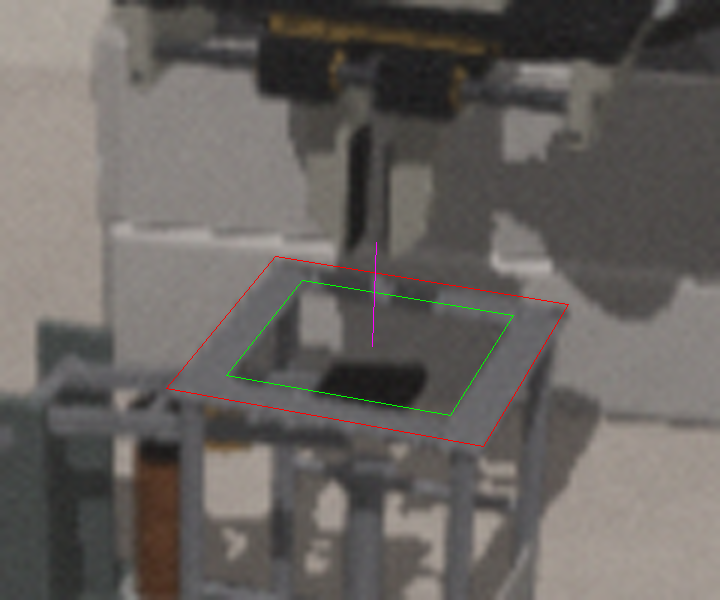

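View pics/iw.png

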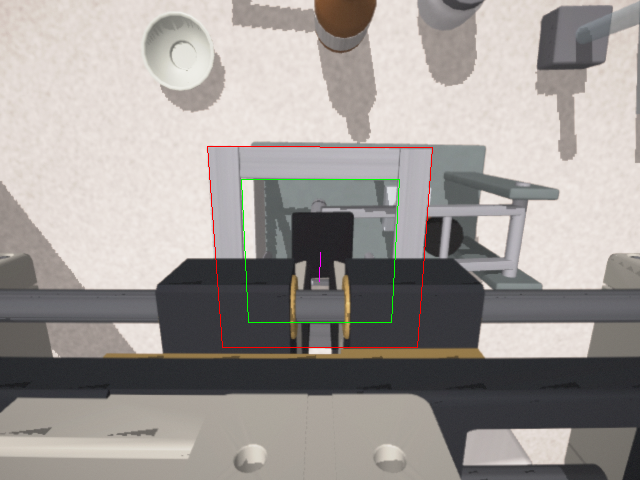

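The overlays match all three pictures within about a pixel: the ring lies on the red and green outlines, and the TCP line falls in mid-window. I'll descend now.

{"op": "send_rows", "data": {"series": "-1 0 -0.03 0 0; -1 0 -0.03 0 0; -1 0.4 -0.03 0 0; -1 0.8 -0.03 0 0; -1 1.2 -0.03 0 0; -1 1.6 -0.03 0 0; -1 1.8 -0.03 0 0; -1 1.8 -0.03 0 0"}}

```text
time: 4.05
tool_pos: [509.1, -170.3, 172.3]
tcp_rot: [2.772, 1.57, 2.606]
contact_force: [-0.5, 0.2, 0.9]
grip_width: 0.5
```

Run:
```python
from plant import *
from h import *
s=get_obs();print(s["time"],s["tool_pos"],s["grip_width"],s["contact_force"])
a=capture("scene");b=capture("side")
x=cv2.resize(a["pixels"][160:280,180:280,::-1],(400,480));y=cv2.resize(b["pixels"][120:240,310:410,::-1],(400,480))
cv2.imwrite("pics/j.png",np.hstack([x,y]))
```

```text
4.05 [ 509.10974129 -170.29687842  172.2521093 ] 0.45535920544454667 [-0.4729281   0.24535934  0.88332536]
```

View pics/j.png

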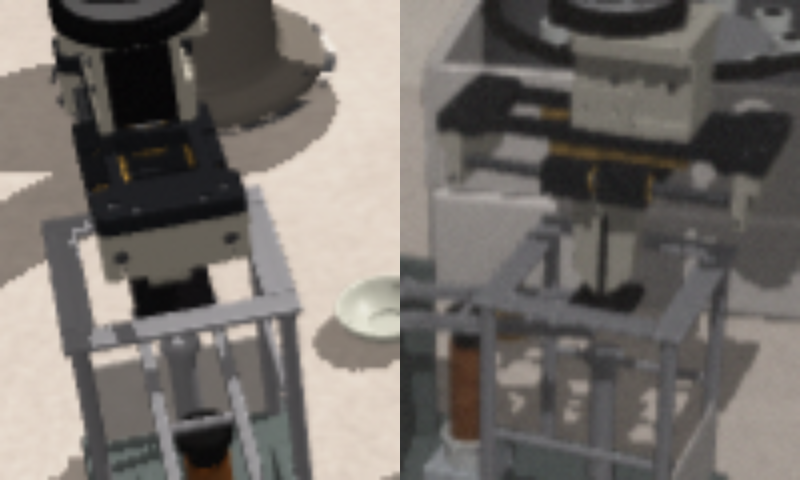

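The fingers are in mid-window, just above the pad, with no contact force. Next is a slow press.

{"op": "send_rows", "data": {"series": "-1 0.1 0 0 0; -1 0.2 0 0 0; -1 0.3 0 0 0; -1 0.4 0 0 0; -1 0.5 0 0 0; -1 0.6 0 0 0; -1 0.7 0 0 0; -1 0.75 0 0 0"}}

```text
time: 5.15
tool_pos: [509.1, -170.3, 150.0]
tcp_rot: [2.941, 1.57, 2.776]
contact_force: [-2.3, 0.5, 2.2]
grip_width: 0.7
```

{"op": "send_rows", "data": {"series": "-1 0.05 0 0 0; -1 0.1 0 0 0; -1 0.15 0 0 0; -1 0.2 0 0 0; -1 0.2 0 0 0"}}

```text
time: 5.78
tool_pos: [509.4, -170.4, 144.3]
tcp_rot: [-0.108, 1.57, -0.274]
contact_force: [-1.9, 0.1, 2.0]
grip_width: 0.8
```

{"op": "send_rows", "data": {"series": "-1 0.03 0 0 0; -1 0.05 0 0 0; -1 0.05 0 0 0"}}

```text
time: 6.15
tool_pos: [509.4, -170.4, 144.1]
tcp_rot: [-0.316, 1.569, -0.482]
contact_force: [-5.5, 1.5, 12.6]
grip_width: 0.4
```

The stop is reached: z stays at 144 while the force climbs. I'll press a little firmer and hold for more than 2 s.

{"op": "send_rows", "data": {"series": "-1 0.03 0 0 0; -1 0.04 0 0 0; -1 0.04 0 0 0; -1 0.04 0 0 0; -1 0.04 0 0 0; -1 0.04 0 0 0; -1 0.04 0 0 0; -1 0.04 0 0 0"}}

```text
time: 7.15
tool_pos: [509.5, -170.4, 144.0]
tcp_rot: [-0.343, 1.569, -0.508]
contact_force: [-7.8, 3.3, 20.2]
grip_width: 0.4
```

{"op": "send_rows", "data": {"series": "-1 0 0 0 0; -1 0 0 0 0; -1 0 0 0 0; -1 0 0 0 0; -1 0 0 0 0; -1 0 0 0 0; -1 0 0 0 0; -1 0 0 0 0"}}

```text
time: 8.15
tool_pos: [509.5, -170.4, 144.0]
tcp_rot: [-0.347, 1.569, -0.513]
contact_force: [-7.4, 2.7, 20.5]
grip_width: 0.3
```

{"op": "send_rows", "data": {"series": "-1 0 0 0 0; -1 0 0 0 0; -1 0 0 0 0; -1 0 0 0 0; -1 0 0 0 0; -1 0 0 0 0; -1 0 0 0 0; -1 0 0 0 0"}}

```text
time: 9.15
tool_pos: [509.5, -170.4, 144.0]
tcp_rot: [-0.346, 1.569, -0.512]
contact_force: [-6.7, 2.5, 20.0]
grip_width: 0.4
```

Run:
```python
from plant import *
from h import *
s=get_obs();print(s["time"],s["tool_pos"],s["grip_width"],s["contact_force"])
a=capture("scene");b=capture("side")
x=cv2.resize(a["pixels"][190:310,180:280,::-1],(400,480));y=cv2.resize(b["pixels"][140:260,290:390,::-1],(400,480))
cv2.imwrite("pics/k.png",np.hstack([x,y]))
print([place_of(c,"lever_pad")[:1] for c in (a,b)])
```

```text
9.15 [ 509.45326993 -170.4487876   143.97407684] 0.3825071615001658 [-6.67021472  2.53362658 20.04939621]
[[{'point': [509.5, -168.6, 144.9], 'score': 0.95}], [{'point': [507.2, -170.6, 143.2], 'score': 0.76}]]
```

View pics/k.png

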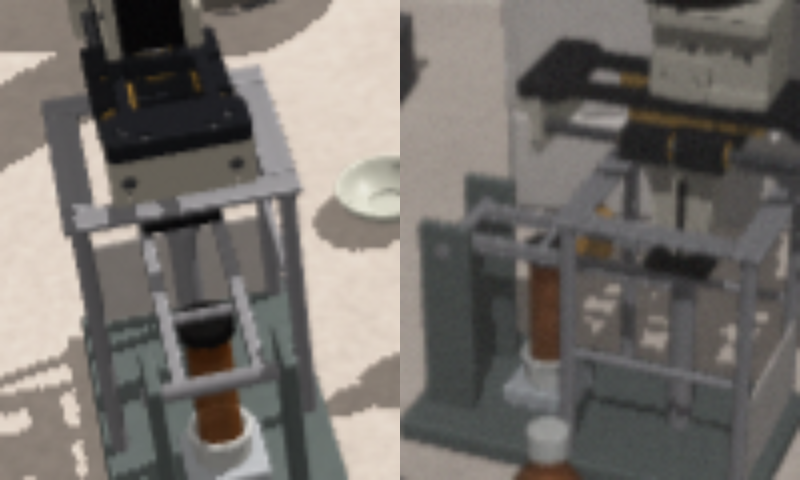

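The pad is level at 144 and the fingers stay clear of the window edges. It has been held for over 2.5 s. I'll withdraw straight up to about z=230 with the fingers shut.

{"op": "send_rows", "data": {"series": "-1 -0.1 0 0 0; -1 -0.4 0 0 0; -1 -0.9 0 0 0; -1 -1.5 0 0 0; -1 -2.2 0 0 0; -1 -3 0 0 0; -1 -3 0 0 0; -1 -3 0 0 0"}}

```text
time: 10.35
tool_pos: [509.0, -170.2, 231.0]
tcp_rot: [2.784, 1.57, 2.618]
contact_force: [0.8, 0.4, -0.6]
grip_width: 0.3
```

Run:
```python
from plant import *
from h import *
s=get_obs();print(s["time"],s["tool_pos"],s["grip_width"],s["contact_force"])
a=capture("scene");b=capture("side")
x=cv2.resize(a["pixels"][190:310,180:280,::-1],(400,480));y=cv2.resize(b["pixels"][140:260,310:410,::-1],(400,480))
cv2.imwrite("pics/l.png",np.hstack([x,y]))
print([place_of(c,"lever_pad")[:1] for c in (a,b)])
```

```text
10.35 [ 509.00072762 -170.23514571  231.03814713] 0.3403097051280954 [ 0.80236835  0.42212825 -0.61692633]
[[{'point': [505.6, -168.0, 144.1], 'score': 0.68}], [{'point': [511.3, -168.7, 144.5], 'score': 0.85}]]
```

View pics/l.png

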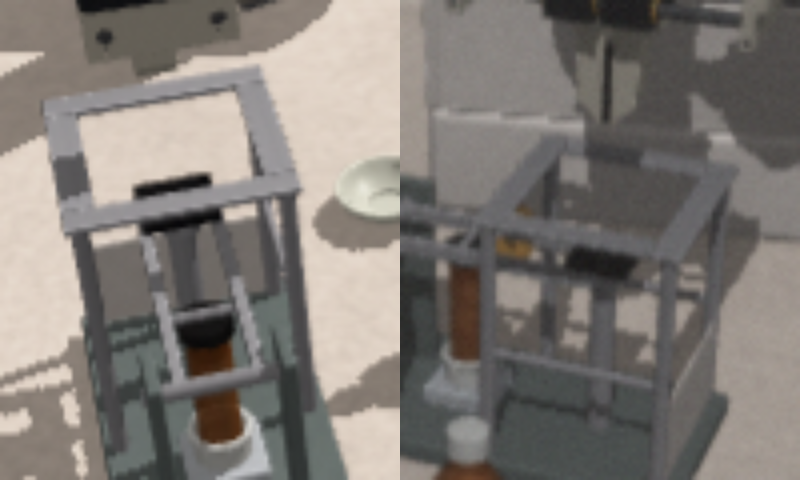

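The lever stays down, with the pad at 144 in both views. The fingers are about 49 mm above the guard and touch nothing.

```bash
python3 -c "
from plant import *
print(close_job())"
```

```text
the job is handed in; nothing more can be done
None
```

I pressed the loaded press's lever fully down to its stop, held it there, withdrew, and handed the job in. The loaded press is the one with the amber tube, at y ≈ -170 mm.

- **Press and hold:** With the fingers shut, I came down through the middle of the guard window. The pad met the stop at z = 144 mm, the height given for fully down, and I held it there for about 3 s, at about 20 N for the last 2 s.
- **After withdrawing:** The arm was about 49 mm above the guard by 10.4 s, with no force on the tool. Both the scene and side cameras put the pad at 144 mm, so the lever stayed down.
- **Disagreements:** The network once reported a second guard near the empty press, with a low score. My fit of the press base came out about 10 mm off along the lever, but the guard ring matched all three pictures to about a pixel, so I relied on the ring.
- **Not directly measured:** I did not measure how far the stopper went in. I took it as seated because the lever was at its stop. I took no final picture of the loose items or the empty press, but the arm never went near them at their height.

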